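# Open the bench air valve to its stop and ease it back

### The job

Open the bench's air valve all the way: turn the red handwheel counter-clockwise (seen from above), letting your hand rise with the stem rather than pulling or pushing on it, until it bears firmly on its stop, but do not strain the stop. Then turn it back clockwise by about a quarter of a turn so that it cannot jam, let go, and leave the other things on the bench alone.

Things in the scene. Friction and masses are not known exactly. Their poses are not given: they have to be found in the camera images.
- wheel_centre (a point): Centre of the red handwheel at mid-height of its rim, on the vertical stem axis. The wheel is a solid disc, 60 mm across, rim 14 mm tall, pinched across from above at any yaw. It rises 20 mm per full turn (3.18 mm per rad) counter-clockwise seen from above; turning it takes about 0.15 N m. z is up; its yaw does not tell how far the wheel is turned.
- gland (a point): Fixed point on the stem axis at the top of the valve's brass neck (35 to 42 mm across, clear beside it under the wheel). With the valve shut, wheel_centre lies 40 mm above it, at the open stop 54 mm, at the start between 40.1 and 44.2 mm.
- seat (a joint): Small angle (rad) by which the stop ring under the stem is wound against its stiff buffer, 14 N m per rad, counter-clockwise positive: the torque on the wheel / 14. About 0.011 while the wheel turns freely; it grows steeply once the wheel meets its open stop. Over 0.043 (0.6 N m) is firm; beyond 0.093 (1.3 N m) the stop is strained.
- packing (a joint): Small axial shift (m, up positive) of the stem unit on its stiff packing spring, 5 N per mm: the force along the stem. 0 when nothing pulls or pushes on the wheel; beyond 0.0024 (12 N) either way the packing is strained. A hand that grips the wheel and does not move along the axis with the turning stem strains it.
- stem: The 14 mm steel stem with the handwheel on it (0.23 kg), guided rigidly sideways; origin on the axis, 40 mm below wheel_centre. It rises with the wheel.
- pipework: Fixed brass valve body on a round steel foot (84 mm), origin at the foot's centre on the bench, with 21 mm steel pipes running 105 mm to both sides (its +y and -y) at 40 mm height and then down into the bench.
- blister: Bystander: loose white sectioned plastic tray with small toy figures, 130 x 190 mm, 47 mm tall, origin under its centre.
- dispenser: Bystander: loose red tape dispenser, 75 x 160 mm, 92 mm tall, origin under its centre.
- phone: Bystander: black phone lying flat, 74 x 150 x 9 mm, origin under its centre.

How it is judged:
By the outcome, as a careful person would: the job done as asked, in the order asked, and still so for the second after the job is handed in, with the robot touching nothing.
It also fails if it takes over 72 s, if anything falls off the work surface, if the arm or the gripper's body presses on something with over 40 N, if the wrist force passes 120 N, or if a joint passes its speed limit or range.

### The arm

A 6-joint arm with a two-finger parallel gripper is mounted at the origin on the work surface. World frame = base frame: x ahead of the robot, y to its left, z up, the work surface at z = 0. Lengths are in m, angles in rad, forces in N, time in s.
With the tool pointing down it reaches from about 0.3 to 0.775 m from the base axis. Payload 14.6 kg.
Tool frame: the origin (TCP) lies at the very end of the fingers, on their centre line; the grasp point (between the pads) lies 19 mm behind it (ctrl.pinch_z is the distance from the TCP to the grasp point, in m); z points along the fingers, y is the line along which they close (so a half turn about z gives the same grasp; the last joint's range is limited). The gripper opens to 94 mm and grips with 3 to 60 N. Pads are 16 mm wide; open, the fingers measure 119 mm over their backs; the gripper's body (75 mm by 177 mm) begins 78 mm behind the grasp point.
Start: joints at [-1.315, 0.3, 1.521, -0, 1.321, -0.067], TCP at [0.174, -0.522, 0.205] pointing down, gripper open.
Joint ranges: [-3.03, 3.03], [-0.79, 2.21], [0.23, 2.52], [-1.04, 4.18], [0, 3.07], [-2.55, 2.55]. Speed limits (rad/s): [2.22, 2.22, 2.57, 3.14, 3.14, 3.14].

### API

Orientations are given as a 3x3 rotation matrix whose columns are the frame's x, y, z axes.
In Python, from rig import ctrl, vision, status gives the robot as it stands (ctrl), with the cameras (vision) and the readings (status).
- The arm moves only by the shell command python3 jog.py 'ROWS' [FORCE]. ROWS is a JSON list of rows, 1 to 5 of them, each an object with the fields jaw (the finger opening in m), pos (a list: dx, dy, dz in m), r (a list: a rotation vector rx, ry, rz in rad); a field left out counts as zero (the opening has to be given); each row is the pose to reach, as a shift and turn from the pose commanded when the command began, along the tool's axes at that moment; what a row does not reach only later rows make up. A row lasts 1/12 s, in which the tool goes at most 0.0417 m and 0.125 rad, less where a joint would pass 70% of its speed; a pose out of reach is approached as far as the arm can. The fingers move at their own pace and stop on an object; FORCE is the grip in N (left out, the last holds). Time passes only in rows, so rows that do not move let the fingers close. It prints the time, the measured TCP pose, the force, the opening and the grip force at its end. Input that does not fit is refused with a message, and nothing moves.
- status.get_obs(): the state, without advancing time (a new reading comes with each control period).
- vision.read_camera(name): name is "side" or "top" or "wrist"; returns the picture (384x512x3 uint8, red, green, blue); there is no depth.
- vision.camera_params(name): a dict with "fx", "fy", "cx", "cy" (pixels), "R" (3x3) and "t" (3): a world point X has camera coordinates R X + t; the wrist camera has in their place "mount" (4x4, takes a point from camera to tool coordinates, whose origin is the TCP and whose axes are the flange's). Camera axes: x right, y down, z forward; pixel columns grow to the right and rows downward; lengths in m; the calibration is good to about 2 mm. A picture is of the moment at which its call begins: read the wrist's pose just before it. camera_params takes no time and is no camera call.
- ctrl.job_done(): hands the job in; it is judged then, once.
The state is a dict: "time": time; "joint_positions": joint angles; "joint_velocities": joint speeds; "effort": joint torques, N m; "eef_pos": TCP position; "orientation": TCP orientation; "contact_force": force on the tool from outside, world axes, zero at the start; "ft_torque": the same for the moment, N m; "gripper_width": finger opening in m; "gripper_force": force on a finger pad.
Only numpy, scipy, OpenCV 4.12 (cv2) and the standard library are available. Lean on these libraries where they do the work, as an engineer would, in place of code of your own. Each camera call takes 0.05 s, during which the arm holds its last target. There are 200 camera calls.

## Working session

There is one attempt and no reset: what is moved stays moved. The work goes in short steps, Python scripts to look and compute and a shell command to move; the robot and the scene stay as the last step left them, time stands still between calls to the robot, and variables do not carry over. Pictures are saved under pics/ and viewed, at most 10 in all, crops included, and the job is handed in when it is done.

```bash
ls; mkdir -p pics; cat > h.py <<'E'
from rig import ctrl, vision, status
import numpy as np, cv2
def snap(n):
    o=status.get_obs(); im=np.array(vision.read_camera(n)); return o,im
def red(im):
    h=cv2.cvtColor(im,cv2.COLOR_RGB2HSV)
    return (((h[...,0]<8)|(h[...,0]>172))&(h[...,1]>130)&(h[...,2]>50)).astype(np.uint8)
def blobs(im):
    n,l,s,c=cv2.connectedComponentsWithStats(red(im))
    return [(s[i].tolist(),c[i].round(1).tolist()) for i in range(1,n) if s[i][4]>80]
def ray(p,u,v):
    R=np.array(p["R"]);t=np.array(p["t"])
    d=R.T@np.array([(u-p["cx"])/p["fx"],(v-p["cy"])/p["fy"],1]); return -R.T@t,d
def onplane(p,u,v,z):
    c,d=ray(p,u,v); return c+d*(z-c[2])/d[2]
E
python3 - <<'E'
from h import *
a=[]
for n in("top","side"):
    o,im=snap(n);a.append(im);print(n,blobs(im));print(vision.camera_params(n))
cv2.imwrite("pics/a.png",cv2.cvtColor(cv2.resize(np.vstack(a),(400,600)),cv2.COLOR_RGB2BGR))
o=status.get_obs();print(o["orientation"],o["eef_pos"],o["contact_force"],ctrl.pinch_z)
E
```

```text
jog.py
pics
rig.py
top [([232, 185, 26, 26, 477], [244.3, 197.4]), ([309, 210, 65, 56, 1105], [344.2, 240.3])]
{'fx': 407.23222613297247, 'fy': 407.23222613297247, 'cx': 249.1199859686806, 'cy': 186.45010828271413, 'R': array([[-0.01283984, -0.99986403, -0.01034732],
       [-0.99162632,  0.01406254, -0.12837247],
       [ 0.12850053,  0.00861239, -0.99167204]]), 't': array([0.07012076, 0.57898964, 0.99466986])}
side [([329, 174, 23, 20, 173], [338.6, 184.9]), ([245, 177, 21, 16, 210], [254.6, 184.6])]
{'fx': 388.64543364007784, 'fy': 388.64543364007784, 'cx': 251.80236322264355, 'cy': 188.08431351217013, 'R': array([[-0.78819501, -0.6152392 , -0.01514461],
       [-0.45353614,  0.59731621, -0.66145168],
       [ 0.41599712, -0.51448428, -0.74983486]]), 't': array([0.47924375, 0.31132829, 0.95509052])}
[[ 9.48331243e-01  3.17281819e-01 -3.18125356e-04]
 [ 3.17281978e-01 -9.48330701e-01  1.01358073e-03]
 [ 1.99026964e-05 -1.06214572e-03 -9.99999436e-01]] [ 0.17440277 -0.5213646   0.20493785] [0.18773996 0.14194917 0.64031704] 0.0188
```

View pics/a.png

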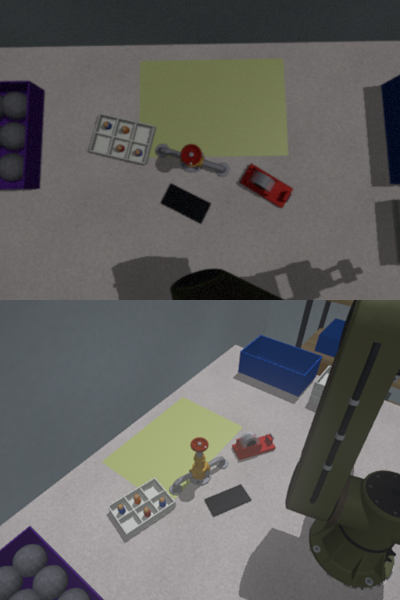

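The wheel is at top px (244,197) and side px (255,185). The tray is to its left, the phone in front and the dispenser to the right. Next I'll triangulate it.

```bash
python3 - <<'E'
from h import *
P={n:vision.camera_params(n) for n in("top","side")}
def ell(n):
    o,im=snap(n);m=red(im);k,l,s,c=cv2.connectedComponentsWithStats(m)
    i=[i for i in range(1,k) if s[i][4]>80 and s[i][0]<300][0]
    mm=(l==i).astype(np.uint8);x,y,w,h,_=s[i]
    cn=max(cv2.findContours(mm,0,1)[0],key=len); e=cv2.fitEllipse(cv2.convexHull(cn));print(n,e)
    cr=cv2.resize(im[y-30:y+h+45,x-50:x+w+50][:90,:120],(480,360));return e[0],cr
(a,ca),(b,cb)=ell("top"),ell("side")
c1,d1=ray(P["top"],*a);c2,d2=ray(P["side"],*b)
s=np.linalg.lstsq(np.c_[d1,-d2],c2-c1,rcond=None)[0]
print(c1+d1*s[0],c2+d2*s[1])
for i,n in enumerate(P):print(n,[onplane(P[n],*(a,b)[i],z).round(4) for z in(.1,.12,.14)])
cv2.imwrite("pics/b.png",cv2.cvtColor(cv2.resize(np.hstack([ca,cb]),(800,300)),cv2.COLOR_RGB2BGR))
E
```

```text
top ((244.23849487304688, 197.78427124023438), (25.52121353149414, 25.790239334106445), 50.996604919433594)
side ((255.07093811035156, 184.2617645263672), (15.758332252502441, 21.213016510009766), 91.51640319824219)
[0.53647862 0.07194039 0.18254275] [0.5372635  0.07243104 0.18263281]
top [array([0.5449, 0.0737, 0.1   ]), array([0.5428, 0.0733, 0.12  ]), array([0.5408, 0.0728, 0.14  ])]
side [array([0.5833, 0.014 , 0.1   ]), array([0.5721, 0.0282, 0.12  ]), array([0.561 , 0.0423, 0.14  ])]
```

View pics/b.png

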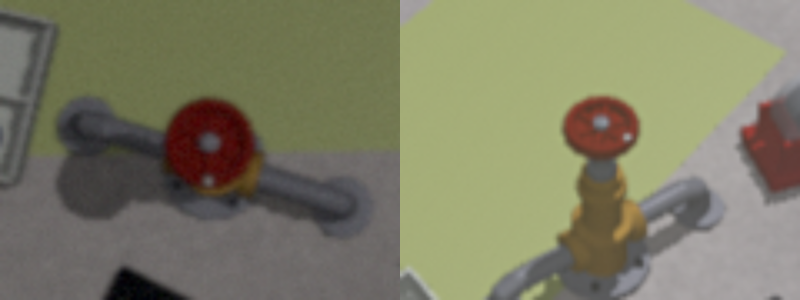

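```bash

python3 jog.py '[{"jaw":0.094,"pos":[0,0,-0.04]},{"jaw":0.094,"pos":[0.026,-0.022,-0.08]},{"jaw":0.094,"pos":[0.053,-0.045,-0.085]},{"jaw":0.094,"pos":[0.08,-0.067,-0.085]},{"jaw":0.094,"pos":[0.11,-0.092,-0.085]}]'
python3 jog.py '[{"jaw":0.094,"pos":[0.03,-0.025,0]},{"jaw":0.094,"pos":[0.06,-0.05,0]},{"jaw":0.094,"pos":[0.09,-0.075,0]},{"jaw":0.094,"pos":[0.12,-0.1,0]},{"jaw":0.094,"pos":[0.15,-0.126,0]}]'
python3 jog.py '[{"jaw":0.094,"pos":[0.03,-0.025,0]},{"jaw":0.094,"pos":[0.06,-0.05,0]},{"jaw":0.094,"pos":[0.09,-0.075,0]},{"jaw":0.094,"pos":[0.12,-0.1,0]},{"jaw":0.094,"pos":[0.15,-0.126,0]}]'
python3 jog.py '[{"jaw":0.094,"pos":[0.03,-0.025,0]},{"jaw":0.094,"pos":[0.06,-0.05,0]},{"jaw":0.094,"pos":[0.09,-0.075,0]},{"jaw":0.094,"pos":[0.12,-0.101,0]},{"jaw":0.094,"pos":[0.122,-0.103,0]}]'
python3 - <<'E'
from h import *
o,im=snap("wrist");print(o["eef_pos"],o["orientation"],o["joint_positions"],o["contact_force"],o["ft_torque"],blobs(im));print(vision.camera_params("wrist"))
cv2.imwrite("pics/c.png",cv2.cvtColor(im,cv2.COLOR_RGB2BGR))
E
```

```text
time: 0.62
eef_pos: [0.2501, -0.3983, 0.2912]
orientation: [[0.949, 0.316, 0.001], [0.316, -0.949, -0.001], [0.0, 0.002, -1.0]]
contact_force: [0.1, -1.1, -0.4]
gripper_width: 0.094
gripper_force: 0.0
time: 1.03
eef_pos: [0.3524, -0.2306, 0.2905]
orientation: [[0.948, 0.317, 0.0], [0.317, -0.948, -0.0], [0.0, 0.0, -1.0]]
contact_force: [1.0, -1.3, -0.8]
gripper_width: 0.0941
gripper_force: 0.0
time: 1.45
eef_pos: [0.4547, -0.0634, 0.2905]
orientation: [[0.948, 0.317, 0.0], [0.317, -0.948, -0.0], [0.0, 0.0, -1.0]]
contact_force: [0.4, -1.1, 0.2]
gripper_width: 0.0939
gripper_force: 0.0
time: 1.87
eef_pos: [0.5387, 0.0756, 0.2893]
orientation: [[0.947, 0.321, -0.001], [0.321, -0.947, 0.001], [-0.001, -0.001, -1.0]]
contact_force: [-0.7, 0.0, -1.1]
gripper_width: 0.0939
gripper_force: 0.0
[0.53868463 0.07560624 0.28930358] [[ 9.47167084e-01  3.20737681e-01 -1.36201806e-03]
 [ 3.20738825e-01 -9.47167402e-01  7.20781568e-04]
 [-1.05887730e-03 -1.11955265e-03 -9.99998813e-01]] [7.17007443e-02 2.37413950e-01 1.40668269e+00 8.18624308e-04
 1.49880292e+00 1.31592864e+00] [-0.68045769  0.00395108 -1.12255259] [-0.0060277   0.02260892  0.01707761] [([112, 80, 16, 17, 143], [120.6, 89.6]), ([233, 163, 57, 56, 2333], [261.2, 190.3]), ([350, 211, 67, 78, 960], [382.0, 242.5])]
{'fx': 287.43146502201927, 'fy': 287.43146502201927, 'cx': 256.5627095977062, 'cy': 192.5010182383996, 'mount': array([[-8.45094244e-04, -9.67637975e-01, -2.52341108e-01,
         7.37563991e-02],
       [ 9.99999641e-01, -8.01660069e-04, -2.74934255e-04,
        -4.72395174e-04],
       [ 6.37450349e-05, -2.52341250e-01,  9.67638305e-01,
        -1.78702060e-01],
       [ 0.00000000e+00,  0.00000000e+00,  0.00000000e+00,
         1.00000000e+00]])}
```

View pics/c.png

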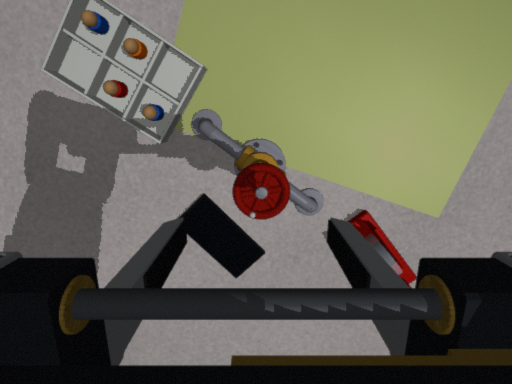

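```bash

python3 jog.py '[{"jaw":0.094,"r":[0,0,0.12]},{"jaw":0.094,"r":[0,0,0.24]},{"jaw":0.094,"r":[0,0,0.36]},{"jaw":0.094,"r":[0,0,0.48]},{"jaw":0.094,"r":[0,0,0.6]}]' >/dev/null
python3 jog.py '[{"jaw":0.094,"r":[0,0,0.12]},{"jaw":0.094,"r":[0,0,0.24]},{"jaw":0.094,"r":[0,0,0.36]},{"jaw":0.094,"r":[0,0,0.48]},{"jaw":0.094,"r":[0,0,0.48]}]'
cat >> h.py <<'E'
def wrist():
    o,im=snap("wrist");p=vision.camera_params("wrist");M=np.array(p["mount"])
    T=np.eye(4);T[:3,:3]=o["orientation"];T[:3,3]=o["eef_pos"];W=np.linalg.inv(T@M)
    return o,im,dict(p,R=W[:3,:3],t=W[:3,3])
E
python3 - <<'E'
from h import *
o,im,p=wrist();print(o["eef_pos"],o["joint_positions"],o["contact_force"],o["ft_torque"]);R=np.array(o["orientation"]);print(R.round(4))
k,l,s,c=cv2.connectedComponentsWithStats(red(im)); i=1+np.argmax(s[1:,4])
e=cv2.fitEllipse(cv2.convexHull(max(cv2.findContours((l==i).astype(np.uint8),0,1)[0],key=len)));print(e,s[i])
for z in(.175,.18,.185):
    X=onplane(p,*e[0],z);print(X.round(4),(R.T@(X-o["eef_pos"])).round(4))
# triangulate with side/top
for n,uv in(("top",(244.24,197.78)),("side",(255.07,184.26))):
    c1,d1=ray(p,*e[0]);c2,d2=ray(vision.camera_params(n),*uv)
    t=np.linalg.lstsq(np.c_[d1,-d2],c2-c1,rcond=None)[0];print(n,c1+d1*t[0],c2+d2*t[1])
E
```

```text
time: 2.75
eef_pos: [0.5368, 0.07, 0.2906]
orientation: [[0.722, -0.692, -0.0], [-0.692, -0.722, -0.0], [0.0, 0.0, -1.0]]
contact_force: [-0.2, -0.2, -0.0]
gripper_width: 0.0942
gripper_force: 0.0
[0.53678943 0.07002053 0.29055408] [ 6.21375568e-02  2.30033173e-01  1.41287773e+00 -1.77571101e-04
  1.49871927e+00  2.39697791e+00] [-0.18743156 -0.15878739 -0.02557631] [ 0.07094873 -0.00542779  0.03922358]
[[ 7.221e-01 -6.918e-01 -0.000e+00]
 [-6.918e-01 -7.221e-01 -2.000e-04]
 [ 1.000e-04  1.000e-04 -1.000e+00]]
((410.5009460449219, 94.92864990234375), (65.00531768798828, 143.521240234375), 75.6689453125) [ 356   60  120   72 3608]
[ 0.5018 -0.1026  0.175 ] [0.0941 0.1489 0.1156]
[ 0.5033 -0.1005  0.18  ] [0.0938 0.1463 0.1106]
[ 0.5048 -0.0985  0.185 ] [0.0934 0.1438 0.1056]
top [0.57911626 0.00495618 0.43279377] [0.51163569 0.0667767  0.42724404]
side [ 0.51340123 -0.0864338   0.21381211] [0.55813508 0.04592964 0.1451471 ]
```

Largest blob was the dispenser; I'll pick the blob nearest the image centre instead.

```bash
cat >> h.py <<'E'
def wheel(im):
    k,l,s,c=cv2.connectedComponentsWithStats(red(im)); g=[i for i in range(1,k) if s[i][4]>800]
    i=min(g,key=lambda i:np.hypot(*(c[i]-[257,200])))
    return cv2.fitEllipse(cv2.convexHull(max(cv2.findContours((l==i).astype(np.uint8),0,1)[0],key=len)))
E
python3 - <<'E'
from h import *
o,im,p=wrist();R=np.array(o["orientation"]);e=wheel(im);print(e)
for z in(.175,.18,.185):
    X=onplane(p,*e[0],z);print(X.round(4),(R.T@(X-o["eef_pos"])).round(4))
for n,uv in(("top",(244.24,197.78)),("side",(255.07,184.26))):
    c1,d1=ray(p,*e[0]);c2,d2=ray(vision.camera_params(n),*uv)
    t=np.linalg.lstsq(np.c_[d1,-d2],c2-c1,rcond=None)[0];print(n,c1+d1*t[0],c2+d2*t[1])
E
```

```text
((254.29164123535156, 188.59288024902344), (55.57637023925781, 56.522796630859375), 85.72025299072266)
[0.5395 0.0722 0.175 ] [ 0.0005 -0.0032  0.1156]
[0.5403 0.0713 0.18  ] [ 0.0017 -0.0032  0.1106]
[0.5412 0.0704 0.185 ] [ 0.003  -0.0032  0.1056]
top [0.53842632 0.07321398 0.16897599] [0.53787356 0.07222474 0.16889899]
side [0.54026284 0.07136382 0.17956153] [0.53895788 0.07028314 0.17959905]
```

```bash

python3 jog.py '[{"jaw":0.094,"pos":[0.001,-0.003,0.03]},{"jaw":0.094,"pos":[0.001,-0.003,0.06]},{"jaw":0.094,"pos":[0.001,-0.003,0.065]},{"jaw":0.094,"pos":[0.001,-0.003,0.065]},{"jaw":0.094,"pos":[0.001,-0.003,0.065]}]'
python3 - <<'E'
from h import *
o,im,p=wrist();R=np.array(o["orientation"]);e=wheel(im);print(e,o["eef_pos"])
for z in(.165,.17,.175,.18,.185):
    X=onplane(p,*e[0],z);print(z,X.round(4),(R.T@(X-o["eef_pos"])).round(4))
d=60/np.mean(e[1])*p["fx"];c,r=ray(p,*e[0]);print("size z",(c+r*d/1000)[2])
o2,s=snap("side")
cv2.imwrite("pics/d.png",cv2.cvtColor(np.hstack([cv2.resize(im,(400,300)),cv2.resize(s[135:225,195:315],(400,300))]),cv2.COLOR_RGB2BGR))
E
```

```text
time: 3.27
eef_pos: [0.5403, 0.0724, 0.2269]
orientation: [[0.728, -0.686, 0.001], [-0.686, -0.728, 0.0], [0.001, -0.001, -1.0]]
contact_force: [0.2, 0.2, 0.7]
gripper_width: 0.0939
gripper_force: 0.0
((258.7309875488281, 208.0750274658203), (69.69407653808594, 71.69173431396484), 87.23988342285156) [0.5403041  0.07240251 0.22688327]
0.165 [0.5368 0.0743 0.165 ] [-0.0039  0.001   0.0619]
0.17 [0.538  0.0732 0.17  ] [-0.0023  0.001   0.0569]
0.175 [0.5392 0.0722 0.175 ] [-0.0007  0.001   0.0519]
0.18 [0.5404 0.0711 0.18  ] [0.0009 0.0009 0.0469]
0.185 [0.5416 0.07   0.185 ] [0.0025 0.0009 0.0419]
size z 0.1728513925939408
```

View pics/d.png

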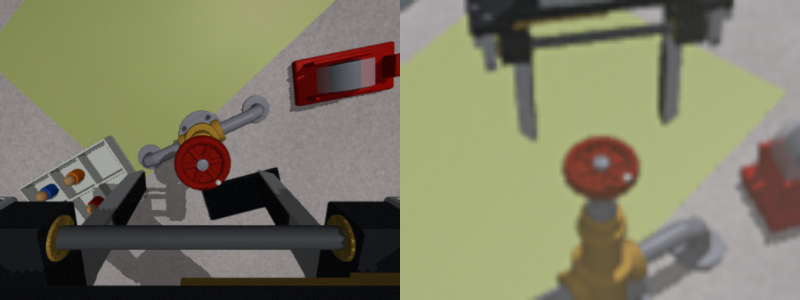

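```bash

python3 jog.py '[{"jaw":0.094,"pos":[0,0.001,0.025]},{"jaw":0.094,"pos":[0,0.001,0.05]},{"jaw":0.094,"pos":[0,0.001,0.07]},{"jaw":0.094,"pos":[0,0.001,0.07]},{"jaw":0.094,"pos":[0,0.001,0.07]}]' 
python3 jog.py '[{"jaw":0.07},{"jaw":0.07},{"jaw":0.05},{"jaw":0.05},{"jaw":0.05}]' 5
python3 - <<'E'
from h import *
o2,s=snap("side");print(o2["contact_force"],o2["ft_torque"],o2["joint_positions"],o2["gripper_width"])
cv2.imwrite("pics/e.png",cv2.cvtColor(cv2.resize(s[135:225,195:315],(640,480)),cv2.COLOR_RGB2BGR))
E
```

```text
time: 3.78
eef_pos: [0.5396, 0.0719, 0.1564]
orientation: [[0.727, -0.687, 0.0], [-0.687, -0.727, 0.0], [0.0, -0.0, -1.0]]
contact_force: [0.2, 0.5, 0.1]
gripper_width: 0.0939
gripper_force: 0.0
time: 4.2
eef_pos: [0.5395, 0.0719, 0.156]
orientation: [[0.727, -0.687, 0.001], [-0.687, -0.727, 0.0], [0.001, -0.001, -1.0]]
contact_force: [-0.6, -0.1, 0.1]
gripper_width: 0.0638
gripper_force: 0.0
[-0.57447693 -0.06972563  0.08264288] [ 0.08814043 -0.01786103 -0.00833078] [ 6.51371565e-02  3.31930405e-01  1.59810359e+00 -7.11492590e-06
  1.21073712e+00  2.39307337e+00] 0.06383771023015097
```

View pics/e.png

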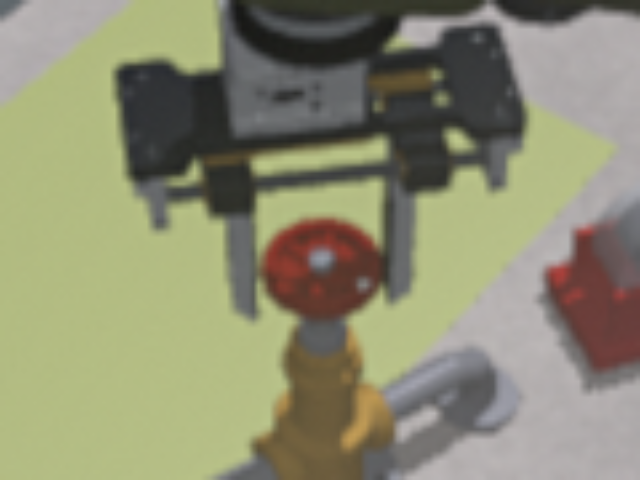

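The fingers straddle the rim (wheel at about (322,268) in the crop, finger tips at (245,315) and (398,297)). Closing now.

```bash

python3 jog.py '[{"jaw":0.05},{"jaw":0.05},{"jaw":0.05}]' 5
python3 jog.py '[{"jaw":0.05},{"jaw":0.05},{"jaw":0.05}]' 40
cat > o.py <<'E'
from h import *
o=status.get_obs();R=np.array(o["orientation"]);f=np.array
print("z",round(o["eef_pos"][2],4),"Ftool",(R.T@o["contact_force"]).round(1),"Ttool",(R.T@o["ft_torque"]).round(3),"yaw",round(np.arctan2(R[1,0],R[0,0]),4),"j6",round(o["joint_positions"][5],3),"w",round(o["gripper_width"],4),"g",round(float(o["gripper_force"]),1),"t",round(o["time"],2))
E
python3 o.py
```

```text
time: 4.5
eef_pos: [0.5393, 0.0717, 0.1556]
orientation: [[0.727, -0.687, 0.0], [-0.687, -0.727, -0.0], [0.0, 0.0, -1.0]]
contact_force: [-1.1, -1.8, 2.0]
gripper_width: 0.0595
gripper_force: 5.0
time: 4.75
eef_pos: [0.5393, 0.0718, 0.1555]
orientation: [[0.727, -0.687, -0.0], [-0.687, -0.727, -0.0], [0.0, 0.0, -1.0]]
contact_force: [-1.2, -1.4, 3.2]
gripper_width: 0.0593
gripper_force: 40.0
z 0.1555 Ftool [ 0.1  1.9 -3.2] Ttool [-0.392 -0.016 -0.067] yaw -0.7572 j6 2.393 w 0.0593 g 40.0 t 4.75
```

```bash

python3 jog.py '[{"jaw":0.05,"pos":[0,0,-0.0006],"r":[0,0,-0.05]},{"jaw":0.05,"pos":[0,0,-0.0008],"r":[0,0,-0.1]},{"jaw":0.05,"pos":[0,0,-0.001],"r":[0,0,-0.15]},{"jaw":0.05,"pos":[0,0,-0.0011],"r":[0,0,-0.2]},{"jaw":0.05,"pos":[0,0,-0.0011],"r":[0,0,-0.2]}]' >/dev/null
python3 o.py
python3 jog.py '[{"jaw":0.05,"pos":[0,0,-0.0002],"r":[0,0,-0.06]},{"jaw":0.05,"pos":[0,0,-0.0004],"r":[0,0,-0.12]},{"jaw":0.05,"pos":[0,0,-0.0006],"r":[0,0,-0.18]},{"jaw":0.05,"pos":[0,0,-0.0008],"r":[0,0,-0.24]},{"jaw":0.05,"pos":[0,0,-0.00095],"r":[0,0,-0.3]}]' >/dev/null
python3 o.py
```

```text
z 0.1564 Ftool [-0.4  2.2 -0.9] Ttool [-0.413 -0.081  0.157] yaw -0.555 j6 2.191 w 0.0592 g 40.0 t 5.17
z 0.1574 Ftool [-1.3  2.7 -0.4] Ttool [-0.464 -0.195  0.201] yaw -0.2564 j6 1.892 w 0.0593 g 40.0 t 5.58
```

```bash

python3 jog.py '[{"jaw":0.05,"pos":[0,0,-0.0003],"r":[0,0,-0.1]},{"jaw":0.05,"pos":[0,0,-0.0006],"r":[0,0,-0.2]},{"jaw":0.05,"pos":[0,0,-0.001],"r":[0,0,-0.3]},{"jaw":0.05,"pos":[0,0,-0.0013],"r":[0,0,-0.4]},{"jaw":0.05,"pos":[0,0,-0.0016],"r":[0,0,-0.5]}]' >/dev/null
python3 o.py
python3 jog.py '[{"jaw":0.05,"pos":[0,0,-0.0003],"r":[0,0,-0.1]},{"jaw":0.05,"pos":[0,0,-0.0006],"r":[0,0,-0.2]},{"jaw":0.05,"pos":[0,0,-0.001],"r":[0,0,-0.3]},{"jaw":0.05,"pos":[0,0,-0.0013],"r":[0,0,-0.4]},{"jaw":0.05,"pos":[0,0,-0.0016],"r":[0,0,-0.5]}]' >/dev/null
python3 o.py
```

```text
z 0.159 Ftool [-2.3  1.3 -0.3] Ttool [-0.356 -0.45   0.156] yaw 0.2456 j6 1.39 w 0.0591 g 40.0 t 6.0
z 0.1606 Ftool [-2.8  0.  -0.8] Ttool [-0.116 -0.547  0.104] yaw 0.7456 j6 0.89 w 0.059 g 40.0 t 6.42
```

```bash

python3 jog.py '[{"jaw":0.05,"pos":[0,0,-0.0003],"r":[0,0,-0.1]},{"jaw":0.05,"pos":[0,0,-0.0006],"r":[0,0,-0.2]},{"jaw":0.05,"pos":[0,0,-0.001],"r":[0,0,-0.3]},{"jaw":0.05,"pos":[0,0,-0.0013],"r":[0,0,-0.4]},{"jaw":0.05,"pos":[0,0,-0.0016],"r":[0,0,-0.5]}]' >/dev/null
python3 o.py
python3 jog.py '[{"jaw":0.05,"pos":[0,0,-0.0003],"r":[0,0,-0.1]},{"jaw":0.05,"pos":[0,0,-0.0006],"r":[0,0,-0.2]},{"jaw":0.05,"pos":[0,0,-0.001],"r":[0,0,-0.3]},{"jaw":0.05,"pos":[0,0,-0.0013],"r":[0,0,-0.4]},{"jaw":0.05,"pos":[0,0,-0.0016],"r":[0,0,-0.5]}]' >/dev/null
python3 o.py
python3 jog.py '[{"jaw":0.05,"pos":[0,0,-0.0002],"r":[0,0,-0.06]},{"jaw":0.05,"pos":[0,0,-0.0004],"r":[0,0,-0.12]},{"jaw":0.05,"pos":[0,0,-0.0006],"r":[0,0,-0.18]},{"jaw":0.05,"pos":[0,0,-0.0008],"r":[0,0,-0.24]},{"jaw":0.05,"pos":[0,0,-0.0009],"r":[0,0,-0.28]}]' >/dev/null
python3 o.py
```

```text
z 0.1621 Ftool [-3.5 -0.6 -1.2] Ttool [ 0.245 -0.688  0.173] yaw 1.2456 j6 0.39 w 0.0591 g 40.0 t 6.83
z 0.1637 Ftool [-3.3 -2.1 -1.3] Ttool [ 0.572 -0.619  0.177] yaw 1.7455 j6 -0.11 w 0.0592 g 40.0 t 7.25
z 0.1646 Ftool [-3.2 -2.6 -2. ] Ttool [ 0.792 -0.567  0.176] yaw 2.024 j6 -0.388 w 0.0594 g 40.0 t 7.67
```

```bash
cat > g.py <<'E'
from h import *
import sys
o=status.get_obs();R=np.array(o["orientation"]);F=R.T@o["contact_force"];T=R.T@o["ft_torque"]
print("z%.4f F%s T%.3f yaw%.4f j6 %.3f t%.1f"%(o["eef_pos"][2],F.round(1),T[2],np.arctan2(R[1,0],R[0,0]),o["joint_positions"][5],o["time"]))
sys.exit(int(T[2]>.33 or abs(F[2])>5))
E
G="python3 g.py"
python3 jog.py '[{"jaw":0.05,"pos":[0,0,-0.0003],"r":[0,0,-0.025]},{"jaw":0.05,"pos":[0,0,-0.0004],"r":[0,0,-0.05]},{"jaw":0.05,"pos":[0,0,-0.0004],"r":[0,0,-0.05]}]' >/dev/null; $G &&
python3 jog.py '[{"jaw":0.05,"pos":[0,0,-0.0001],"r":[0,0,-0.025]},{"jaw":0.05,"pos":[0,0,-0.00016],"r":[0,0,-0.05]},{"jaw":0.05,"pos":[0,0,-0.00016],"r":[0,0,-0.05]}]' >/dev/null && $G &&
python3 jog.py '[{"jaw":0.05,"pos":[0,0,-0.0001],"r":[0,0,-0.025]},{"jaw":0.05,"pos":[0,0,-0.00016],"r":[0,0,-0.05]},{"jaw":0.05,"pos":[0,0,-0.00016],"r":[0,0,-0.05]}]' >/dev/null && $G &&
python3 jog.py '[{"jaw":0.05,"pos":[0,0,-0.0001],"r":[0,0,-0.025]},{"jaw":0.05,"pos":[0,0,-0.00016],"r":[0,0,-0.05]},{"jaw":0.05,"pos":[0,0,-0.00016],"r":[0,0,-0.05]}]' >/dev/null && $G &&
python3 jog.py '[{"jaw":0.05,"pos":[0,0,-0.0001],"r":[0,0,-0.025]},{"jaw":0.05,"pos":[0,0,-0.00016],"r":[0,0,-0.05]},{"jaw":0.05,"pos":[0,0,-0.00016],"r":[0,0,-0.05]}]' >/dev/null && $G &&
python3 jog.py '[{"jaw":0.05,"pos":[0,0,-0.0001],"r":[0,0,-0.025]},{"jaw":0.05,"pos":[0,0,-0.00016],"r":[0,0,-0.05]},{"jaw":0.05,"pos":[0,0,-0.00016],"r":[0,0,-0.05]}]' >/dev/null && $G &&
python3 jog.py '[{"jaw":0.05,"pos":[0,0,-0.0001],"r":[0,0,-0.025]},{"jaw":0.05,"pos":[0,0,-0.00016],"r":[0,0,-0.05]},{"jaw":0.05,"pos":[0,0,-0.00016],"r":[0,0,-0.05]}]' >/dev/null && $G &&
python3 jog.py '[{"jaw":0.05,"pos":[0,0,-0.0001],"r":[0,0,-0.025]},{"jaw":0.05,"pos":[0,0,-0.00016],"r":[0,0,-0.05]},{"jaw":0.05,"pos":[0,0,-0.00016],"r":[0,0,-0.05]}]' >/dev/null && $G
```

```text
z0.1650 F[-3.3 -5.2  0.1] T0.131 yaw2.0731 j6 -0.437 t7.9
z0.1652 F[-3.1 -4.4  0.2] T0.068 yaw2.1233 j6 -0.487 t8.2
z0.1653 F[-3.5 -4.4  0.3] T0.154 yaw2.1732 j6 -0.537 t8.4
z0.1655 F[-2.5 -4.7  0.3] T0.141 yaw2.2232 j6 -0.587 t8.7
z0.1657 F[-3.2 -4.9  0.4] T0.167 yaw2.2733 j6 -0.637 t8.9
z0.1659 F[-2.4 -4.6  0.6] T0.079 yaw2.3232 j6 -0.687 t9.2
z0.1660 F[-2.7 -5.3  0.1] T0.146 yaw2.3733 j6 -0.737 t9.4
z0.1662 F[-1.7 -4.8  0.5] T0.138 yaw2.4233 j6 -0.787 t9.7
```

```bash
G="python3 g.py"
python3 jog.py '[{"jaw":0.05,"pos":[0,0,-0.0001],"r":[0,0,-0.025]},{"jaw":0.05,"pos":[0,0,-0.00016],"r":[0,0,-0.05]},{"jaw":0.05,"pos":[0,0,-0.00016],"r":[0,0,-0.05]}]' >/dev/null && $G &&
python3 jog.py '[{"jaw":0.05,"pos":[0,0,-0.0001],"r":[0,0,-0.025]},{"jaw":0.05,"pos":[0,0,-0.00016],"r":[0,0,-0.05]},{"jaw":0.05,"pos":[0,0,-0.00016],"r":[0,0,-0.05]}]' >/dev/null && $G &&
python3 jog.py '[{"jaw":0.05,"pos":[0,0,-0.0001],"r":[0,0,-0.025]},{"jaw":0.05,"pos":[0,0,-0.00016],"r":[0,0,-0.05]},{"jaw":0.05,"pos":[0,0,-0.00016],"r":[0,0,-0.05]}]' >/dev/null && $G &&
python3 jog.py '[{"jaw":0.05,"pos":[0,0,-0.0001],"r":[0,0,-0.025]},{"jaw":0.05,"pos":[0,0,-0.00016],"r":[0,0,-0.05]},{"jaw":0.05,"pos":[0,0,-0.00016],"r":[0,0,-0.05]}]' >/dev/null && $G &&
python3 jog.py '[{"jaw":0.05,"pos":[0,0,-0.0001],"r":[0,0,-0.025]},{"jaw":0.05,"pos":[0,0,-0.00016],"r":[0,0,-0.05]},{"jaw":0.05,"pos":[0,0,-0.00016],"r":[0,0,-0.05]}]' >/dev/null && $G &&
python3 jog.py '[{"jaw":0.05,"pos":[0,0,-0.0001],"r":[0,0,-0.025]},{"jaw":0.05,"pos":[0,0,-0.00016],"r":[0,0,-0.05]},{"jaw":0.05,"pos":[0,0,-0.00016],"r":[0,0,-0.05]}]' >/dev/null && $G &&
python3 jog.py '[{"jaw":0.05,"pos":[0,0,-0.0001],"r":[0,0,-0.025]},{"jaw":0.05,"pos":[0,0,-0.00016],"r":[0,0,-0.05]},{"jaw":0.05,"pos":[0,0,-0.00016],"r":[0,0,-0.05]}]' >/dev/null && $G &&
python3 jog.py '[{"jaw":0.05,"pos":[0,0,-0.0001],"r":[0,0,-0.025]},{"jaw":0.05,"pos":[0,0,-0.00016],"r":[0,0,-0.05]},{"jaw":0.05,"pos":[0,0,-0.00016],"r":[0,0,-0.05]}]' >/dev/null && $G &&
python3 jog.py '[{"jaw":0.05,"pos":[0,0,-0.0001],"r":[0,0,-0.025]},{"jaw":0.05,"pos":[0,0,-0.00016],"r":[0,0,-0.05]},{"jaw":0.05,"pos":[0,0,-0.00016],"r":[0,0,-0.05]}]' >/dev/null && $G &&
python3 jog.py '[{"jaw":0.05,"pos":[0,0,-0.0001],"r":[0,0,-0.025]},{"jaw":0.05,"pos":[0,0,-0.00016],"r":[0,0,-0.05]},{"jaw":0.05,"pos":[0,0,-0.00016],"r":[0,0,-0.05]}]' >/dev/null && $G
```

```text
z0.1663 F[-1.6 -5.1  0.6] T0.131 yaw2.4733 j6 -0.837 t9.9
z0.1665 F[-2.2 -5.5 -0.5] T0.149 yaw2.5232 j6 -0.887 t10.2
z0.1667 F[-0.8 -5.3  1.1] T0.080 yaw2.5732 j6 -0.937 t10.4
z0.1668 F[-1.9 -6.2  0.9] T0.143 yaw2.6233 j6 -0.987 t10.7
z0.1670 F[-0.6 -5.1  0.5] T0.158 yaw2.6733 j6 -1.037 t10.9
z0.1672 F[-1.6 -5.8  0. ] T0.180 yaw2.7233 j6 -1.087 t11.2
z0.1673 F[-0.9 -5.6 -0. ] T0.114 yaw2.7733 j6 -1.137 t11.4
z0.1675 F[-0.6 -5.8  0.9] T0.176 yaw2.8232 j6 -1.187 t11.7
z0.1676 F[-0.6 -6.   0.7] T0.250 yaw2.8731 j6 -1.237 t11.9
z0.1678 F[-1.6 -5.7  1.6] T0.700 yaw2.9225 j6 -1.287 t12.2
```

```bash
G="python3 g.py"
python3 jog.py '[{"jaw":0.05}]' >/dev/null; $G
python3 jog.py '[{"jaw":0.05,"r":[0,0,-0.012]},{"jaw":0.05,"r":[0,0,-0.012]}]' >/dev/null; $G
python3 jog.py '[{"jaw":0.05}]' >/dev/null; $G
python3 jog.py '[{"jaw":0.05}]' >/dev/null; $G
```

```text
z0.1678 F[-0.4 -5.1  0.1] T0.638 yaw2.9211 j6 -1.285 t12.2
z0.1678 F[-0.8 -5.3  1.1] T0.790 yaw2.9335 j6 -1.298 t12.4
z0.1678 F[-0.6 -5.1  1. ] T0.781 yaw2.9329 j6 -1.297 t12.5
z0.1678 F[ 0.1 -5.5  1.6] T0.713 yaw2.9328 j6 -1.297 t12.6
```

```bash
G="python3 g.py"
python3 jog.py '[{"jaw":0.05,"r":[0,0,-0.007]},{"jaw":0.05,"r":[0,0,-0.007]},{"jaw":0.05,"r":[0,0,-0.007]}]' >/dev/null; $G
python3 jog.py '[{"jaw":0.05,"pos":[0,0,0.0001],"r":[0,0,0.04]},{"jaw":0.05,"pos":[0,0,0.0003],"r":[0,0,0.1]},{"jaw":0.05,"pos":[0,0,0.0005],"r":[0,0,0.16]},{"jaw":0.05,"pos":[0,0,0.0007],"r":[0,0,0.23]},{"jaw":0.05,"pos":[0,0,0.0009],"r":[0,0,0.3]}]' >/dev/null; $G
python3 jog.py '[{"jaw":0.05,"pos":[0,0,0.0003],"r":[0,0,0.09]},{"jaw":0.05,"pos":[0,0,0.0006],"r":[0,0,0.18]},{"jaw":0.05,"pos":[0,0,0.0009],"r":[0,0,0.27]},{"jaw":0.05,"pos":[0,0,0.0012],"r":[0,0,0.36]},{"jaw":0.05,"pos":[0,0,0.0014],"r":[0,0,0.45]}]' >/dev/null; $G
python3 jog.py '[{"jaw":0.05,"pos":[0,0,0.0003],"r":[0,0,0.09]},{"jaw":0.05,"pos":[0,0,0.0006],"r":[0,0,0.18]},{"jaw":0.05,"pos":[0,0,0.0009],"r":[0,0,0.27]},{"jaw":0.05,"pos":[0,0,0.0012],"r":[0,0,0.36]},{"jaw":0.05,"pos":[0,0,0.0014],"r":[0,0,0.45]}]' >/dev/null; $G
```

```text
z0.1678 F[-0.8 -5.3  1.8] T0.833 yaw2.9398 j6 -1.304 t12.8
z0.1669 F[-1.2 -5.8 -0.4] T-0.150 yaw2.6377 j6 -1.002 t13.2
z0.1655 F[-2.7 -4.6 -0.4] T-0.175 yaw2.1866 j6 -0.551 t13.7
z0.1640 F[-3.6 -3.4  1.2] T-0.136 yaw1.7366 j6 -0.101 t14.1
```

```bash
G="python3 g.py"
python3 jog.py '[{"jaw":0.05,"pos":[0,0,0.0003],"r":[0,0,0.09]},{"jaw":0.05,"pos":[0,0,0.0006],"r":[0,0,0.18]},{"jaw":0.05,"pos":[0,0,0.0009],"r":[0,0,0.27]},{"jaw":0.05,"pos":[0,0,0.0011],"r":[0,0,0.35]},{"jaw":0.05,"pos":[0,0,0.0013],"r":[0,0,0.4]}]' >/dev/null; $G
python3 jog.py '[{"jaw":0.094},{"jaw":0.094},{"jaw":0.094},{"jaw":0.094},{"jaw":0.094}]'|grep grip; $G
python3 jog.py '[{"jaw":0.094},{"jaw":0.094},{"jaw":0.094},{"jaw":0.094},{"jaw":0.094}]'|grep grip; $G
```

```text
z0.1628 F[-3.8 -1.6 -0.2] T-0.198 yaw1.3366 j6 0.299 t14.5
gripper_width: 0.0893
gripper_force: 0.0
z0.1630 F[0.1 0.8 0.5] T0.029 yaw1.3426 j6 0.293 t14.9
gripper_width: 0.0936
gripper_force: 0.0
z0.1629 F[-0.   0.6 -0.8] T0.014 yaw1.3418 j6 0.294 t15.3
```

```bash
G="python3 g.py"
python3 jog.py '[{"jaw":0.094,"pos":[0,0,-0.03]},{"jaw":0.094,"pos":[0,0,-0.06]},{"jaw":0.094,"pos":[0,0,-0.09]},{"jaw":0.094,"pos":[0,0,-0.12]},{"jaw":0.094,"pos":[0,0,-0.12]}]' >/dev/null; $G
python3 jog.py '[{"jaw":0.094},{"jaw":0.094}]' >/dev/null
python3 - <<'E'
from h import *
o,im,p=wrist();print(wheel(im));_,s=snap("side")
cv2.imwrite("pics/f.png",cv2.cvtColor(np.hstack([cv2.resize(im,(400,300)),cv2.resize(s[135:225,195:315],(400,300))]),cv2.COLOR_RGB2BGR))
E
```

```text
z0.2889 F[ 0.3  0.6 -0.9] T-0.005 yaw1.3419 j6 0.294 t15.8
((256.8204040527344, 193.98577880859375), (58.58501052856445, 58.741973876953125), 61.807403564453125)
```

View pics/f.png

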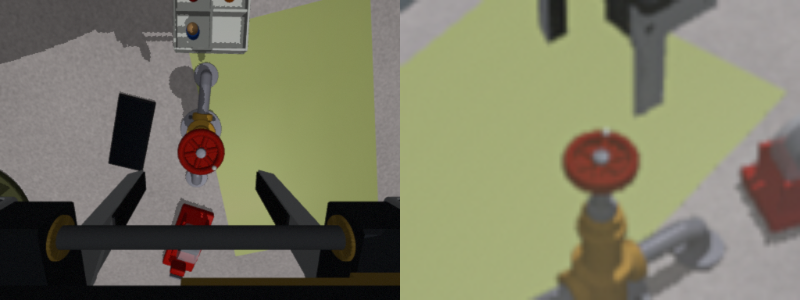

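The wheel has risen and the hand is clear. The white dot sits at the same place relative to the tool as before the grasp (about (213,168) in the wrist view), so the grip did not slip.

```bash
python3 -c "
from rig import ctrl, vision, status
print(ctrl.job_done())"
```

```text
the job is handed in; nothing more can be done
None
```

The valve was opened to its stop (about 0.83 N m on the wheel, between the 0.6 firm and 1.3 strained limits), turned back about a quarter turn, released and handed in at about 16 s, with nothing else touched.

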